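# Centre a wobbly print on the scan turntable and start the scan

## Task

The little printed lighthouse stands off-centre, near the edge of the small round scan turntable. Nudge it with light taps of the shut fingers, low on its foot, until it stands upright in the middle of the plate (to within about 5 mm), then, leaving it alone, press the round button on the control box fully down and let it come back up. Do not grip, squeeze, lift or tip the lighthouse, do not press the button before it is centred, and leave the other things on the desk where they are.

Things in the scene. Friction and masses are not known exactly. Their poses are not given: they have to be found in the camera images.
- lighthouse: Loose plain grey printed lighthouse, 58 mm tall, 70 g, on the plate. Round foot 36 mm across, its widest part (upright side 1.5 to 8 mm above the plate); tower 22 mm across. The underside is flat only in its middle 22 mm, so it rocks: pushed low by an upright flat finger side it slides; a slanted face may jam it, a push on the tower tips it. Origin: centre of the underside, z up. Starts 20 to 30 mm off-centre.
- plate_center (a point): Centre of the turntable's flat top, 35 mm above the desk. The turntable is fixed and does not turn or yield: a round black plate 96 mm across with two thin pale circles (38 and 68 mm across) about its centre, on a grey base; a small plug at the base's side.
- start (a joint): Travel of the control box's push button in m: 0 up, 0.006 fully down. It springs back; fully down takes 4 N.
- start_top (a point): Centre of the top face of that button (white, 30 mm across, in a black collar on the top of a flat grey control box, 75 x 110 mm and 26 mm tall, fixed to the desk); it is pressed straight down.
- rook: Bystander: printed grey chess rook, 52 mm tall, foot 32 mm across; origin at the underside's centre.
- gear: Bystander: printed grey gear wheel lying flat, 46 mm across, 18 mm tall at the hub; origin at the underside's centre.
- scraper: Bystander: flat scraper tool, 180 mm long, lying on the desk; origin under its middle.
- resin: Bystander: black resin bottle with a paper label, 72 mm across, 190 mm tall; origin at the underside's centre.
- jar: Bystander: clear jar with a steel lid, 70 mm across, 90 mm tall; origin at the underside's centre.
- mug: Bystander: white mug, 80 mm across plus its handle, 90 mm tall; origin at the underside's centre.
- mouse: Bystander: black computer mouse, 100 x 60 mm, 35 mm tall; origin at the underside's centre.
Things that resemble listed ones, but are neither listed nor needed, are in the scene too. Leave any purple look-alike of the lighthouse alone. What is shaped like the part that bears plate_center but orange is not meant.

How it is judged (in metres and radians):
On the way, in this order (a step that is already met when the one before it is completed fails the run):
1. the lighthouse stands upright and still in the middle of the plate, untouched (horizontal distance between lighthouse and plate_center below 0.006 m and angle between lighthouse's own z axis and vertical below 0.06 rad and z of lighthouse in the frame of plate_center between -0.003 and 0.003 m and linear speed of lighthouse below 0.01 m/s and angular speed of lighthouse below 0.2 rad/s and contact force between the fingers and lighthouse below 0.02 N), for 0.2 s.
2. the button is pressed down (value of joint start above 0.0045 m and horizontal distance between lighthouse and plate_center below 0.006 m), for 0.05 s.
At the end, for the whole second after the job is handed in: The lighthouse stands upright (within 0.06 rad), at rest and untouched on the plate, its axis within 6 mm of the plate's centre, and the button, which was pressed at least 4.5 mm down after the centring, is back up (within 1.5 mm) (all of step 1 and value of joint start below 0.0015 m).
It fails at once if the lighthouse is tipped more than 0.5 rad (angle between lighthouse's own z axis and vertical above 0.5 rad).
It fails at once if the lighthouse is lifted, or falls off the plate (z of lighthouse in the frame of plate_center above 0.012 m or z of lighthouse in the frame of plate_center below -0.006 m).
It fails at once if the lighthouse is gripped or struck: more than 10 N from the fingers (contact force between the fingers and lighthouse above 10 N).
It fails at once if the button is pressed while the lighthouse is off-centre (value of joint start above 0.003 m and not (horizontal distance between lighthouse and plate_center below 0.006 m)).
It fails at once if another thing on the desk is moved more than 20 mm or knocked over (distance of any of rook, gear, scraper, resin, jar, mug, mouse from where it was at the start of the episode above 0.02 m or angle between any of rook, gear, scraper, resin, jar, mug, mouse's own z axis and vertical above 0.5 rad).
It also fails if it takes over 48 s, if anything falls off the work surface, if the arm or the gripper's body presses on something with over 40 N, if the wrist force passes 120 N, or if a joint passes its speed limit or range.

## Robot

A 6-joint arm with a two-finger parallel gripper is mounted at the origin on the work surface. World frame = base frame: x ahead of the robot, y to its left, z up, the work surface at z = 0. Lengths are in mm, angles in rad, forces in N, time in s.
With the tool pointing down it reaches from about 350 to 975 mm from the base axis. Payload 7.1 kg.
Tool frame: the origin (TCP) lies at the centre of the arm's flange, where the gripper is bolted on; the fingertips stand 182 mm ahead of it and the grasp point (between the pads) lies 163 mm ahead of it; z points along the fingers, y is the line along which they close (so a half turn about z gives the same grasp; the last joint's range is limited). The gripper opens to 88 mm and grips with 3 to 60 N. Pads are 20 mm wide; open, the fingers measure 115 mm over their backs; the gripper's body (75 mm by 178 mm) begins 61 mm behind the grasp point.
Start: joints at [1.292, 0.423, 1.63, -0, 1.089, -0.019], TCP at [160.523, 604.019, 404.675] pointing down, gripper open.
Joint ranges: [-3, 3], [-0.9, 2.11], [0.09, 2.58], [-1.31, 4.45], [0.11, 2.69], [-2.54, 2.54]. Speed limits (rad/s): [2.39, 2.39, 3.01, 3.14, 3.14, 3.14].

## Interface

Orientations are given as a rotation vector (axis times angle).
In Python, from workcell import readout, get_image, ctrl gives the robot as it stands.
- The arm moves only by the tool step_arm, never from a script. Its argument "targets" is a list that holds one entry, the list of rows, each a list of 7 numbers: the shift along the world's x, y, z as a fraction of full scale, then the turn, a rotation vector about the world's x, y, z as a fraction of full scale, then the opening, from 0 (shut) to 1 (fully open). In form: [[[dx, dy, dz, wx, wy, wz, claw], ...]]. A call has exactly 5 rows; each row shifts and turns the commanded pose from where the row before left it; what a row does not reach is not made up. Full scale, the value 1, is 0.05 m for a shift and 4 degrees for a turn. A row lasts 1/8 s, in which the tool goes at most 62.5 mm and 10.7 degrees, less where a joint would pass 70% of its speed; a pose out of reach is approached as far as the arm can. A call with a number of a shift or a turn outside -1 to 1 is refused whole. A call with a gripper value outside its range is refused whole. The fingers move at their own pace and stop on an object; the grip force is fixed at half the most. Time passes only in rows, so rows that do not move let the fingers close, or fill a call up. It gives the time, the measured TCP pose, the force, the opening and the grip force at its end, in the units of the state.
- readout.get_obs(): the state, without advancing time (a new reading comes with each control period).
- get_image(name): name is "scene" or "side" or "wrist"; returns a dict with "pixels" (384x512x3 uint8, red, green, blue), "intrinsics" (3x3 intrinsics, pixels), "extrinsics" (4x4, takes a point from world to camera coordinates). Camera axes: x right, y down, z forward; pixel columns grow to the right and rows downward; lengths in mm; the calibration is good to about 2 mm. A picture is of the moment at which its call begins. There is no depth.
- ctrl.close_job(): hands the job in; it is judged then, once.
The state is a dict: "t": time; "qpos": joint angles; "qvel": joint speeds; "joint_torque": joint torques, N m; "ee_pos": TCP position; "orientation": TCP orientation; "ft_force": force on the tool from outside, world axes, zero at the start; "moment": the same for the moment, N m; "width": finger opening in mm; "grasp_force": force on a finger pad.
Only numpy, scipy, OpenCV 4.12 (cv2) and the standard library are available. Lean on these libraries where they do the work, as an engineer would, in place of code of your own. Each camera call takes 0.05 s, during which the arm holds its last target. There are 200 camera calls.

## Working session

There is one attempt and no reset: what is moved stays moved. The work goes in short steps, Python scripts to look and compute and a tool call to move; the robot and the scene stay as the last step left them, time stands still between calls to the robot, and variables do not carry over. Pictures are saved under pics/ and viewed, at most 10 in all, crops included, and the job is handed in when it is done.

Besides the shell and the picture viewer there is one more tool, called after "Request:" as a command line: name --argument value ..., lists and objects as JSON in quotes. step_arm: Moves the arm, as the interface text tells. Shift numbers are shares of 0.05 m and turn numbers shares of 4 degrees, none past 1 either way. Its arguments: {"type":"object","properties":{"targets":{"type":"array"}},"required":["targets"]}

```bash
mkdir -p pics; cat > h.py <<'E'
import numpy as np, cv2
from workcell import readout, get_image, ctrl
def cap(n,f):
    d=get_image(n); cv2.imwrite(f'pics/{f}.png',cv2.cvtColor(d['pixels'],cv2.COLOR_RGB2BGR))
    np.savez(f'pics/{f}.npz',K=d['intrinsics'],E=d['extrinsics']); return d
def ray(f,u,v,z):
    c=np.load(f'pics/{f}.npz');K,E=np.array(c['K']),np.array(c['E'])
    R,t=E[:3,:3],E[:3,3]; o=-R.T@t; d=R.T@np.linalg.inv(K)@[u,v,1]
    return o+d*(z-o[2])/d[2]
def proj(f,p):
    c=np.load(f'pics/{f}.npz');q=c['E'][:3,:3]@np.array(p,float)+c['E'][:3,3];q=c['K']@q;return q[:2]/q[2]
E
python3 - <<'E'
from h import *
ims=[cap(n,n+'0')['pixels'] for n in ('scene','wrist','side')]
for n in ('scene','wrist','side'):
    c=np.load(f'pics/{n}0.npz');E=c['E'];print(n,(-E[:3,:3].T@E[:3,3]).round(),E[2,:3].round(2),c['K'][0,0])
cv2.imwrite('pics/m.png',cv2.cvtColor(cv2.resize(np.hstack(ims[:2]),(800,300)),cv2.COLOR_RGB2BGR))
print(readout.get_obs())
E
```

```text
scene [1191.  495.  677.] [-0.66 -0.48 -0.58] 368.38057006346384
wrist [ 79. 626. 383.] [ 0.29 -0.08 -0.95] 267.50125561375836
side [ 377. -872. 1042.] [ 0.11  0.66 -0.74] 394.12031362085594
{'t': 0.15, 'qpos': array([ 1.29196994e+00,  4.23617863e-01,  1.63044371e+00, -3.20755008e-06,
        1.08862085e+00, -1.89922501e-02]), 'qvel': array([ 0.00029544, -0.00096286, -0.00192031,  0.00203509, -0.00169431,
       -0.00033499]), 'joint_torque': array([-1.10788493e-03, -5.44982493e+01, -2.73918414e+01,  6.42811786e-02,
        2.04501220e-02, -4.56636337e-05]), 'ee_pos': array([160.49120654, 603.83682554, 404.13759255]), 'orientation': array([-4.06976370e-01, -3.11495965e+00,  1.69343832e-03]), 'ft_force': array([ 0.29923966, -0.62943055,  0.47411816]), 'moment': array([ 0.02624789,  0.02918988, -0.04113243]), 'grasp_force': 0.0, 'width': 87.89107450162227}
```

View pics/scene0.png

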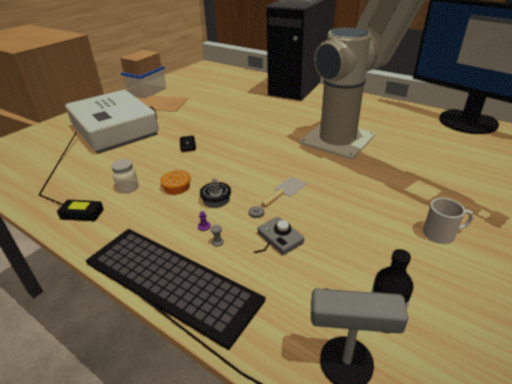

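View pics/wrist0.png

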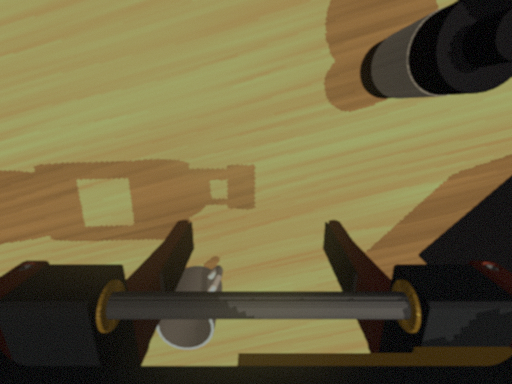

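The scene shows the black turntable at about (215,193) with the lighthouse at its upper part, the button at (283,227), the purple look-alike at (204,222), the rook at (217,237), the gear at (257,212) and the orange disc at (176,182). The wrist view shows none of the targets. I'll enlarge the scene and side views next.

```bash
python3 - <<'E'
from h import *
for u,v,z in((215,190,35),(283,226,30),(204,228,0),(217,243,0),(257,212,5),(291,186,0),(124,190,0)):
    p=ray('scene0',u,v,z);print((u,v),p.round(),proj('side0',p).round())
a=cv2.imread('pics/scene0.png')[165:265,180:310]; a=cv2.resize(a,None,fx=6,fy=6,interpolation=cv2.INTER_CUBIC)
cv2.imwrite('pics/c1.png',a)
E
```

```text
(215, 190) [ 549. -141.   35.] [266. 229.]
(283, 226) [568. 111.  30.] [259. 174.]
(204, 228) [667. -83.   0.] [297. 218.]
(217, 243) [691. -15.   0.] [300. 202.]
(257, 212) [534.   2.   5.] [254. 202.]
(291, 186) [364.  13.   0.] [205. 207.]
(124, 190) [ 674. -419.    0.] [328. 310.]
```

View pics/c1.png

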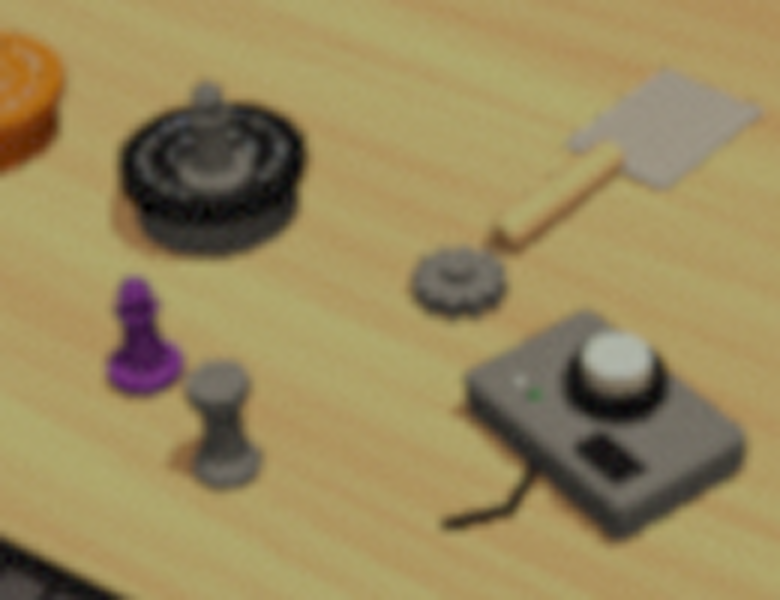

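View pics/side0.png

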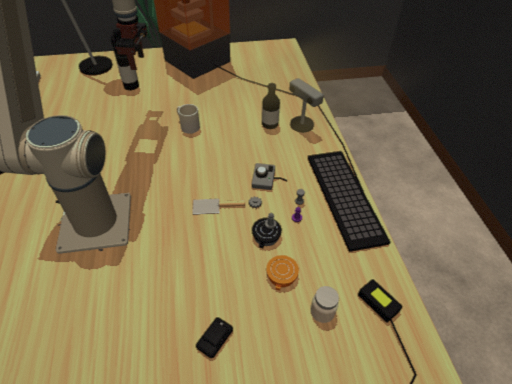

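The enlarged crop shows the plate centred near crop (213,155), which is scene (215.5,191). The lighthouse is on the plate and the button top is at crop (617,355). The side view agrees, with the plate at (266,232) and the button at (262,170). Next I'll bring the wrist camera over the plate.

Request:
step_arm --targets '[[[0.58,-0.95,0,0,0,0,0],[0.58,-0.95,0,0,0,0,0],[0.58,-0.95,0,0,0,0,0],[0.58,-0.95,0,0,0,0,0],[0.58,-0.95,0,0,0,0,0]]]'

```text
t: 0.78
ee_pos: [306.1, 364.9, 404.6]
orientation: [0.406, 3.115, -0.0]
ft_force: [0.4, 0.8, -0.3]
width: 41.0
grasp_force: 0.0
```

Request:
step_arm --targets '[[[0.58,-0.95,0,0,0,0,0],[0.58,-0.95,0,0,0,0,0],[0.58,-0.95,0,0,0,0,0],[0.58,-0.95,0,0,0,0,0],[0.58,-0.95,0,0,0,0,0]]]'

```text
t: 1.4
ee_pos: [451.2, 127.3, 404.8]
orientation: [0.407, 3.115, 0.0]
ft_force: [0.5, 1.0, -0.9]
width: 0.4
grasp_force: 0.0
```

Request:
step_arm --targets '[[[0.58,-0.95,0,0,0,0,0],[0.58,-0.95,0,0,0,0,0],[0.58,-0.95,0,0,0,0,0],[0.58,-0.95,0,0,0,0,0],[0.58,-0.95,0,0,0,0,0]]]'

```text
t: 2.02
ee_pos: [596.2, -110.3, 404.5]
orientation: [-0.407, -3.115, -0.0]
ft_force: [1.0, 0.1, 0.9]
width: -0.1
grasp_force: 0.0
```

Request:
step_arm --targets '[[[0.58,-0.95,0,0,0,0,0],[0,0,-1,0,0,0,0],[0,0,-1,0,0,0,0],[0,0,0,0,0,0,0],[0,0,0,0,0,0,0]]]'

```text
t: 2.65
ee_pos: [625.2, -156.0, 306.1]
orientation: [0.406, 3.114, -0.0]
ft_force: [0.4, -0.4, -0.5]
width: 0.7
grasp_force: 0.0
```

```bash
python3 - <<'E'
from h import *
a=cap('wrist','w1')['pixels'];o=readout.get_obs();print(o['t'],o['ee_pos'],o['orientation'],o['qpos'],o['width'])
cv2.imwrite('pics/w1b.png',cv2.resize(cv2.cvtColor(a,cv2.COLOR_RGB2BGR),(800,600),interpolation=cv2.INTER_CUBIC))
print(proj('w1',(549,-141,35)))
E
```

```text
2.7 [ 625.42196637 -156.05288439  306.90938668] [ 4.06096665e-01  3.11203111e+00 -6.95817288e-04] [-2.62981963e-01  5.67129459e-01  1.64673464e+00 -2.19061993e-05
  9.24520779e-01 -1.57424658e+00] 0.4897176456535189
[252.12235899 112.58834851]
```

View pics/w1b.png

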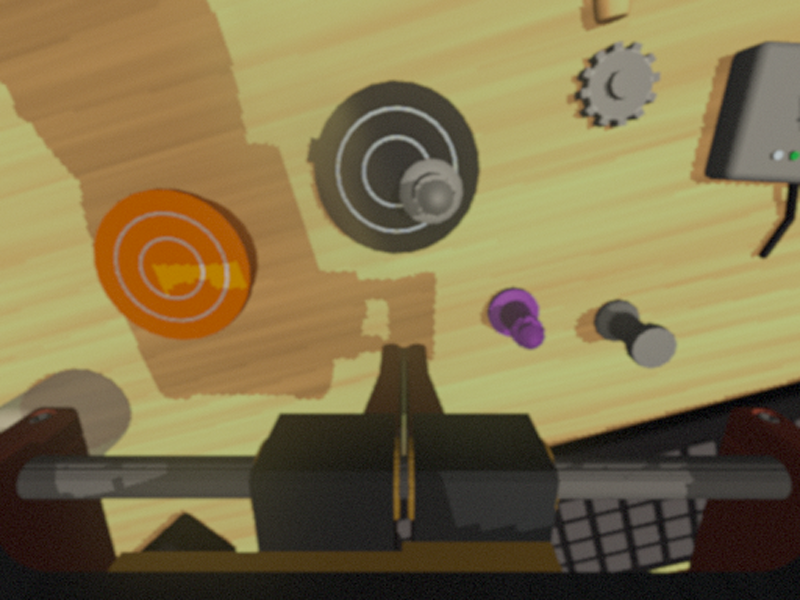

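The wrist view (enlarged to 800x600) shows the plate rings centred near (396,169) and the lighthouse foot near (431,190). The purple look-alike is at (514,310), the rook at (620,320) and the gear at (618,85). I'll rectify the plate planes for precision.

```bash
cat >> h.py <<'E'
def rect(f,c,z,s=3.33,h=60):
    src=np.float32([proj(f,(c[0]+a,c[1]+b,z)) for a,b in((h,h),(h,-h),(-h,-h),(-h,h))])
    n=2*h*s   # up = +x, left = +y
    H=cv2.getPerspectiveTransform(src,np.float32([(0,0),(n,0),(n,n),(0,n)]))
    im=cv2.warpPerspective(cv2.imread(f'pics/{f}.png'),H,(int(n),int(n)),flags=cv2.INTER_CUBIC)
    for k in range(-50,51,10):
        q=int((h+k)*s); cv2.line(im,(q,0),(q,8 if k else 25),(0,0,255),1); cv2.line(im,(0,q),(8 if k else 25,q),(0,0,255),1)
    return im
def circ(im,c,p,r,col,s=3.33,h=60):
    cv2.circle(im,(int((h-(p[1]-c[1]))*s),int((h-(p[0]-c[0]))*s)),int(r*s),col,1)
E
cat > fit.py <<'E'
from h import *
import sys
from scipy.optimize import minimize
def fit(f,c0,l0,out):
    g=cv2.GaussianBlur(cv2.cvtColor(cv2.imread(f'pics/{f}.png'),cv2.COLOR_BGR2GRAY).astype(np.float32),(0,0),.7)
    th=np.linspace(0,2*np.pi,180,endpoint=False)
    def samp(c,r,z,m=None):
        P=np.array([proj(f,(c[0]+r*np.cos(a),c[1]+r*np.sin(a),z)) for a in th],np.float32)
        return cv2.remap(g,P[:,:1],P[:,1:],cv2.INTER_LINEAR).ravel()
    def cost(c):
        ok=np.hypot(c[0]+34*np.cos(th)-l0[0],c[1]+34*np.sin(th)-l0[1])>26
        ok2=np.hypot(c[0]+19*np.cos(th)-l0[0],c[1]+19*np.sin(th)-l0[1])>26
        return -sum((np.clip(samp(c,r,35)-.5*samp(c,r-3,35)-.5*samp(c,r+3,35),0,60)*k).sum()/k.sum() for r,k in((34,ok),(19,ok2)) if k.sum()>20)
    c=min((minimize(cost,np.add(c0,(i,j)),method='Nelder-Mead',options=dict(xatol=.05)) for i in(-3,0,3) for j in(-3,0,3)),key=lambda r:r.fun)
    lc=lambda p:-np.clip(samp(p,17,43)-samp(p,19.5,41),-20,40).mean()
    l=min((minimize(lc,np.add(l0,(i,j)),method='Nelder-Mead',options=dict(xatol=.05)) for i in(-3,0,3) for j in(-3,0,3)),key=lambda r:r.fun)
    C,L=c.x,l.x;print('plate',C.round(1),c.fun,'LH',L.round(1),l.fun,'off',(L-C).round(1),np.hypot(*(L-C)).round(1))
    A,B=rect(f,c0,35),rect(f,c0,43)
    for r in(19,34,48):circ(A,c0,C,r,(0,255,0))
    circ(B,c0,L,18,(0,255,0)); cv2.imwrite(f'pics/{out}.png',np.hstack([A,B]))
E
python3 - <<'E'
from fit import *
k=.64
c0=ray('w1',396*k,169.5*k,35)[:2];l0=ray('w1',431*k,190*k,42)[:2];print(c0,l0)
fit('w1',c0,l0,'r1')
print('button',ray('scene0',180+617/6,165+352/6,36))
E
```

```text
[ 545.88908228 -138.92487793] [ 561.62870974 -122.56886014]
plate [ 547.1 -138.9] -117.49856561339728 LH [ 562.5 -122.8] -32.634613037109375 off [15.4 16.1] 22.3
button [566.02963219 109.51791097  36.        ]
```

View pics/r1.png

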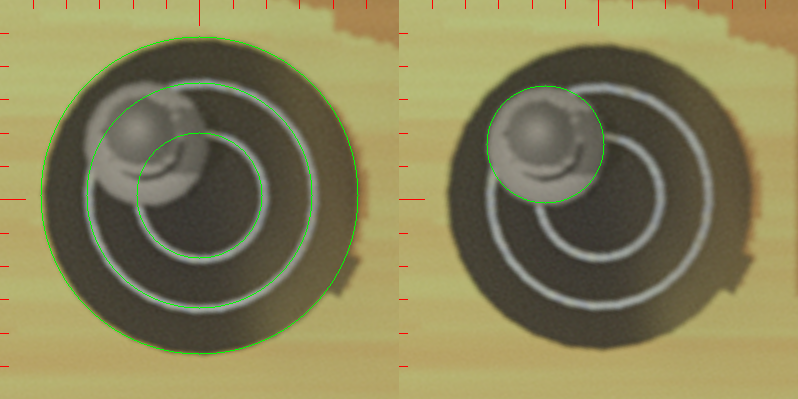

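The fit lines up with the rings and the foot in both rectified panels. The lighthouse is offset by (+15.4, +16.1), 22.3 mm off-centre. Before choosing which finger face to push with, I'll check the finger geometry.

```bash
python3 - <<'E'
from h import *
from scipy.spatial.transform import Rotation as Ro
o=readout.get_obs();R=Ro.from_rotvec(o['orientation']).as_matrix();p=o['ee_pos'];print(R.round(3))
for x in(10,-10):
  for z in(182,160,140,120,110):
    print(x,z,[(proj('w1',p+R@[x,y,z])*1.5625).round() for y in(-13.5,-9,9,13.5)])
g=cv2.imread('pics/w1.png')
cv2.imwrite('pics/f.png',cv2.resize(g[205:285,210:310],None,fx=7,fy=7,interpolation=cv2.INTER_CUBIC)*1.0*1.6)
E
```

```text
[[-0.967  0.257  0.003]
 [ 0.257  0.967 -0.001]
 [-0.003 -0.    -1.   ]]
10 182 [array([371., 351.]), array([381., 351.]), array([424., 351.]), array([435., 351.])]
10 160 [array([366., 376.]), array([378., 376.]), array([427., 376.]), array([439., 376.])]
10 140 [array([361., 406.]), array([375., 406.]), array([430., 406.]), array([444., 406.])]
10 120 [array([354., 445.]), array([370., 445.]), array([435., 445.]), array([451., 445.])]
10 110 [array([350., 470.]), array([367., 470.]), array([438., 470.]), array([455., 470.])]
-10 182 [array([372., 393.]), array([382., 393.]), array([423., 393.]), array([434., 393.])]
-10 160 [array([368., 423.]), array([379., 423.]), array([426., 423.]), array([438., 423.])]
-10 140 [array([363., 457.]), array([376., 457.]), array([429., 457.]), array([442., 457.])]
-10 120 [array([357., 503.]), array([372., 503.]), array([433., 503.]), array([449., 503.])]
-10 110 [array([353., 531.]), array([369., 531.]), array([436., 531.]), array([452., 531.])][ WARN:0@0.402] global loadsave.cpp:1063 imwrite_ Unsupported depth image for selected encoder is fallbacked to CV_8U.
```

View pics/f.png

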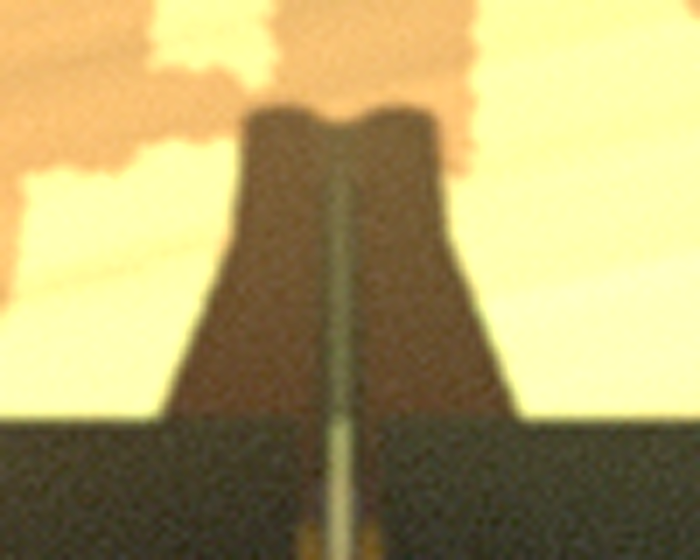

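The fingers' outer faces stay upright, about 9 mm from the axis, for the lowest 20 mm, and flare only above that. So I can push with the tool −y face. I'll yaw −28.8° and move beyond the lighthouse on the outer side.

Request:
step_arm --targets '[[[-0.1,0.15,0,0,0,-0.9,0],[-0.1,0.15,0,0,0,-0.9,0],[-0.1,0.15,0,0,0,-0.9,0],[-0.1,0.15,0,0,0,-0.9,0],[-0.1,0.15,0,0,0,-0.9,0]]]'

```text
t: 3.32
ee_pos: [600.2, -118.2, 307.6]
orientation: [0.89, 3.008, 0.001]
ft_force: [0.2, 0.1, -0.9]
width: 0.2
grasp_force: 0.0
```

Request:
step_arm --targets '[[[-0.1,0.15,0,0,0,-0.9,0],[-0.1,0.15,0,0,0,-0.9,0],[-0.07,0.12,0,0,0,-0.9,0],[0,0,0,0,0,0,0],[0,0,0,0,0,0,0]]]'

```text
t: 3.95
ee_pos: [586.6, -97.6, 306.2]
orientation: [1.166, 2.914, 0.001]
ft_force: [0.3, -0.1, 0.9]
width: 0.7
grasp_force: 0.0
```

```bash
python3 - <<'E'
from h import *
from scipy.spatial.transform import Rotation as Ro
o=readout.get_obs();R=Ro.from_rotvec(o['orientation']).as_matrix();p=o['ee_pos'];print(o['t'],p,R.round(3),o['qpos'])
print('tip',p+R@[0,0,182],'aim',np.array([562.5,-122.8])+35*np.array([.69,.72]))
E
```

```text
3.95 [586.61064848 -97.58796286 306.17935549] [[-0.724  0.69   0.003]
 [ 0.69   0.724 -0.001]
 [-0.002  0.001 -1.   ]] [-1.84842132e-01  5.05646129e-01  1.76376571e+00 -1.19069186e-04
  8.69485505e-01 -9.94648172e-01]
tip [587.08979529 -97.69439521 124.18001734] aim [586.65 -97.6 ]
```

Request:
step_arm --targets '[[[0,0,-0.8,0,0,0,0],[0,0,-0.6,0,0,0,0],[0,0,-0.31,0,0,0,0],[0,0,0,0,0,0,0],[0,0,0,0,0,0,0]]]'

```text
t: 4.58
ee_pos: [586.6, -97.6, 220.2]
orientation: [1.168, 2.915, 0.001]
ft_force: [-0.5, -0.1, -0.1]
width: 0.4
grasp_force: 0.0
```

```bash
python3 - <<'E'
from fit import *
cap('wrist','w2');o=readout.get_obs();print(o['t'],o['ee_pos'],o['ft_force'])
fit('w2',(547.1,-138.9),(562.5,-122.8),'r2')
E
```

```text
4.625 [586.65093286 -97.64589729 220.38136001] [ 0.52747062 -0.35870713  0.48041825]
plate [ 546.5 -138.7] -106.14785863692589 LH [ 562.3 -123.7] -31.137922286987305 off [15.8 15. ] 21.8
```

View pics/r2.png

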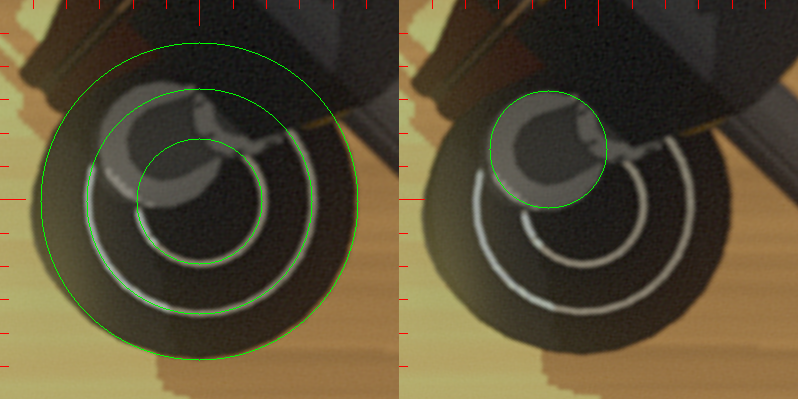

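Second measurement agrees: the offset is about (15.6, 15.6) with rings and foot circled correctly, and the fingers sit outside the foot. I'll push slowly along (−0.69, −0.72).

Request:
step_arm --targets '[[[-0.041,-0.043,0,0,0,0,0],[-0.041,-0.043,0,0,0,0,0],[-0.041,-0.043,0,0,0,0,0],[-0.041,-0.043,0,0,0,0,0],[-0.041,-0.043,0,0,0,0,0]]]'

```text
t: 5.25
ee_pos: [575.6, -108.4, 219.2]
orientation: [1.169, 2.916, 0.0]
ft_force: [0.7, 0.7, -0.2]
width: 0.2
grasp_force: 0.2
```

Request:
step_arm --targets '[[[-0.041,-0.043,0,0,0,0,0],[-0.041,-0.043,0,0,0,0,0],[-0.035,-0.037,0,0,0,0,0],[0,0,0,0,0,0,0],[0,0,0,0,0,0,0]]]'

```text
t: 5.88
ee_pos: [569.9, -114.4, 219.2]
orientation: [-1.169, -2.916, 0.0]
ft_force: [0.1, -0.6, 0.1]
width: 0.6
grasp_force: 0.0
```

```bash
python3 - <<'E'
from fit import *
cap('wrist','w3');o=readout.get_obs();print(o['t'],o['ee_pos'],o['ft_force'],o['width'])
fit('w3',(546.8,-138.8),(551.5,-134),'r3')
E
```

```text
5.925 [ 569.93700756 -114.34988985  219.13420633] [-0.69195874 -0.29830168  0.19092081] 0.3901249717514067
plate [ 546.4 -139.3] -95.16829969618055 LH [ 550.3 -134. ] -24.81716537475586 off [3.9 5.3] 6.6
```

View pics/r3.png

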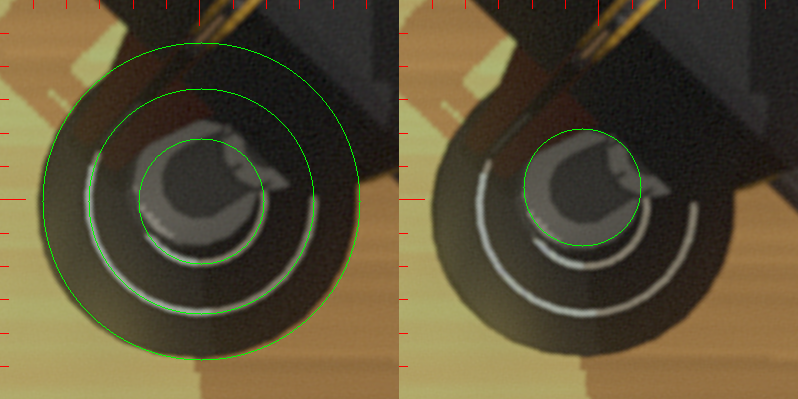

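The lighthouse moved cleanly. Its foot circle in r3 is about 6.5 mm from the ring centre, along the push line. I'll push 6.4 mm more, then back off.

Request:
step_arm --targets '[[[-0.03,-0.032,0,0,0,0,0],[-0.03,-0.032,0,0,0,0,0],[-0.028,-0.028,0,0,0,0,0],[0,0,0,0,0,0,0],[0,0,0,0,0,0,0]]]'

```text
t: 6.55
ee_pos: [565.5, -119.0, 219.2]
orientation: [-1.169, -2.916, 0.0]
ft_force: [-1.3, -0.3, 0.2]
width: 0.4
grasp_force: 0.0
```

Request:
step_arm --targets '[[[0.1,0.1,0,0,0,0,0],[0.2,0.2,0,0,0,0,0],[0.2,0.2,0.4,0,0,0,0],[0,0,1,0,0,0,0],[0,0,0.5,0,0,0,0]]]'

```text
t: 7.18
ee_pos: [591.9, -93.1, 316.6]
orientation: [1.166, 2.914, 0.001]
ft_force: [0.4, -1.3, -0.7]
width: 0.3
grasp_force: 0.0
```

Request:
step_arm --targets '[[[0.1,-0.7,0,0,0,0,0],[0.1,-0.7,0,0,0,0,0],[0.08,-0.64,0,0,0,0,0],[0,0,0,0,0,0,0],[0,0,0,0,0,0,0]]]'

```text
t: 7.8
ee_pos: [604.7, -195.0, 314.0]
orientation: [-1.168, -2.916, -0.0]
ft_force: [-0.2, -0.4, 0.1]
width: 0.2
grasp_force: 0.0
```

```bash
python3 - <<'E'
from fit import *
cap('wrist','w4');o=readout.get_obs();print(o['t'],o['ee_pos'])
fit('w4',(546.8,-138.8),(546.8,-138.8),'r4')
E
```

```text
7.85 [ 604.60434079 -194.78299448  313.9757652 ]
plate [ 547.3 -139. ] -57.72151150173611 LH [ 547.6 -139.3] -25.098825454711914 off [ 0.3 -0.3] 0.5
```

View pics/r4.png

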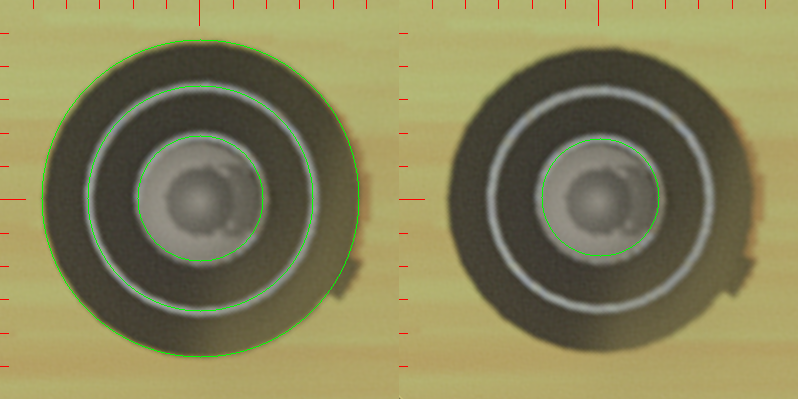

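r4 shows the foot filling the inner ring concentrically, 0.5 mm off. Next is the button: I'll bring the camera over it first.

Request:
step_arm --targets '[[[0.08,1,0,0,0,0,0],[0.08,1,0,0,0,0,0],[0.08,1,0,0,0,0,0],[0.08,1,0,0,0,0,0],[0.08,1,0,0,0,0,0]]]'

```text
t: 8.48
ee_pos: [624.0, 57.0, 314.3]
orientation: [-1.167, -2.917, -0.0]
ft_force: [-0.2, 0.7, 0.8]
width: 0.4
grasp_force: 0.0
```

Request:
step_arm --targets '[[[0,0,0,0,0,0,0],[0,0,0,0,0,0,0],[0,0,0,0,0,0,0],[0,0,0,0,0,0,0],[0,0,0,0,0,0,0]]]'

```text
t: 9.1
ee_pos: [624.5, 53.2, 314.2]
orientation: [-1.171, -2.915, 0.0]
ft_force: [0.8, -0.4, 0.3]
width: 0.4
grasp_force: 0.0
```

```bash
python3 - <<'E'
from h import *
cap('wrist','w5');o=readout.get_obs();print(o['t'],o['ee_pos'])
g=cv2.cvtColor(cv2.imread('pics/w5.png'),cv2.COLOR_BGR2HSV)
print(proj('w5',(566,109.5,38)))
m=((g[...,1]<60)&(g[...,2]>165)).astype(np.uint8)
n,l,s,c=cv2.connectedComponentsWithStats(m)
for i in range(1,n):
    if s[i,4]>60: print(s[i],c[i].round(1),[ray('w5',*c[i],z).round(1) for z in(34,40)])
E
```

```text
9.15 [624.5283713   53.32997194 314.16727858]
[258.54347327 108.65732136]
[   0    0   96   83 4473] [45.7 32.3] [array([394.3,  21. ,  34. ]), array([398.2,  23.1,  40. ])]
[257  95  31  32 786] [272.  110.5] [array([575.9, 117.4,  34. ]), array([575.6, 117.2,  40. ])]
```

The button's white top is at (575.7, 117.3). The blob is 31 px across, which matches 30 mm. Comparing with the scene ray puts the top near 45 mm height.

Request:
step_arm --targets '[[[-0.49,0.64,0,0,0,0,0],[-0.49,0.64,0,0,0,0,0],[0,0,-0.8,0,0,0,0],[0,0,-0.6,0,0,0,0],[0,0,0,0,0,0,0]]]'

```text
t: 9.78
ee_pos: [574.6, 117.7, 242.3]
orientation: [-1.168, -2.912, 0.004]
ft_force: [-0.4, -0.3, 0.6]
width: 0.2
grasp_force: 0.0
```

Request:
step_arm --targets '[[[0,0,-0.1,0,0,0,0],[0,0,-0.1,0,0,0,0],[0,0,0,0,0,0,0],[0,0,0,0,0,0,0],[0,0,0,0,0,0,0]]]'

```text
t: 10.4
ee_pos: [575.6, 118.0, 234.5]
orientation: [1.169, 2.916, 0.0]
ft_force: [-0.0, -0.9, 0.9]
width: 0.4
grasp_force: 0.0
```

Request:
step_arm --targets '[[[0,0,-0.02,0,0,0,0],[0,0,-0.02,0,0,0,0],[0,0,-0.02,0,0,0,0],[0,0,-0.02,0,0,0,0],[0,0,0,0,0,0,0]]]'

```text
t: 11.02
ee_pos: [575.5, 118.0, 230.1]
orientation: [-1.169, -2.916, 0.0]
ft_force: [-1.4, -0.0, 0.4]
width: 0.4
grasp_force: 0.6
```

Tip at 48 mm with no force yet. I'll continue in small steps.

Request:
step_arm --targets '[[[0,0,-0.02,0,0,0,0],[0,0,-0.02,0,0,0,0],[0,0,-0.02,0,0,0,0],[0,0,-0.02,0,0,0,0],[0,0,0,0,0,0,0]]]'

```text
t: 11.65
ee_pos: [575.5, 118.0, 226.2]
orientation: [-1.169, -2.916, 0.0]
ft_force: [-1.0, -1.1, 2.8]
width: 0.6
grasp_force: 1.5
```

Request:
step_arm --targets '[[[0,0,-0.02,0,0,0,0],[0,0,-0.02,0,0,0,0],[0,0,-0.02,0,0,0,0],[0,0,0,0,0,0,0],[0,0,0,0,0,0,0]]]'

```text
t: 12.28
ee_pos: [575.6, 118.0, 224.2]
orientation: [1.169, 2.916, 0.0]
ft_force: [-4.3, -0.4, 13.2]
width: 0.6
grasp_force: 6.7
```

The reading is 13 N, past the 4 N stop, so the button is fully down. I'll release it and rise.

Request:
step_arm --targets '[[[0,0,0,0,0,0,0],[0,0,0.1,0,0,0,0],[0,0,0.4,0,0,0,0],[0,0,0.8,0,0,0,0],[0,0,0.6,0,0,0,0]]]'

```text
t: 12.9
ee_pos: [575.8, 118.1, 320.4]
orientation: [1.168, 2.915, 0.001]
ft_force: [0.8, 0.2, 0.6]
width: 0.8
grasp_force: 0.0
```

Request:
step_arm --targets '[[[0.3,-0.9,0,0,0,0,0],[0.1,-1,0,0,0,0,0],[0.1,-1,0,0,0,0,0],[0.1,-1,0,0,0,0,0],[0,-1,0,0,0,0,0]]]'

```text
t: 13.52
ee_pos: [605.8, -128.7, 319.3]
orientation: [1.168, 2.915, 0.0]
ft_force: [-0.6, -0.1, 1.0]
width: 0.5
grasp_force: 0.0
```

Request:
step_arm --targets '[[[0,-0.7,0,0,0,0,0],[0,-0.7,0,0,0,0,0],[0,0,0,0,0,0,0],[0,0,0,0,0,0,0],[0,0,0,0,0,0,0]]]'

```text
t: 14.15
ee_pos: [605.6, -195.9, 318.4]
orientation: [-1.167, -2.917, -0.0]
ft_force: [-0.1, 0.6, 0.9]
width: 0.5
grasp_force: 0.0
```

```bash
python3 - <<'E'
from fit import *
cap('wrist','w6');o=readout.get_obs();print(o['t'],o['ee_pos'],o['ft_force'])
fit('w6',(546.8,-138.8),(546.8,-138.8),'r6')
E
```

```text
14.2 [ 605.62084398 -195.86551263  318.33460994] [ 0.05694086 -0.04003611  0.96922626]
plate [ 547.2 -139. ] -57.281787109375 LH [ 547.7 -139.4] -24.81197166442871 off [ 0.5 -0.3] 0.6
```

```bash
python3 -c "
from workcell import ctrl; print(ctrl.close_job())"
```

```text
the job is handed in; nothing more can be done
None
```

The lighthouse was nudged to about 0.6 mm from the plate's centre. The button was then pressed to its stop (13 N measured, 4 N needed) and released, and the job is handed in; I did not measure the button's return or check the other things on the desk afterwards.

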